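# Slide the orange-lidded box home between the two crates

### The arm

A 6-joint arm with a two-finger parallel gripper is mounted at the origin on the work surface. World frame = base frame: x ahead of the robot, y to its left, z up, the work surface at z = 0. Lengths are in m, angles in degrees, forces in N, time in s.
With the tool pointing down it reaches from about 0.325 to 0.775 m from the base axis. Payload 5.5 kg.
Tool frame: the origin (TCP) lies at the very end of the fingers, on their centre line; the grasp point (between the pads) lies 19 mm behind it; z points along the fingers, y is the direction in which the jaws open and shut (so a half turn about z gives the same grasp; the last joint's range is limited). The gripper opens to 85 mm and grips with 20 to 120 N. Pads are 22 mm wide; open, the fingers measure 114 mm over their backs; the gripper's body (76 mm by 85 mm) begins 54 mm behind the grasp point. The pads swing forward as they close: fully open they stand 13 mm farther back than shut.
Start: joints at [-78.421, 5.22, 70.514, -0, 104.267, -3.249], TCP at [0.154, -0.58, 0.231] pointing down, gripper open.
Joint ranges: [-164.24, 164.24], [-49.07, 125.15], [9.68, 141.18], [-86.29, 266.29], [3.28, 154.24], [-151.56, 151.56]. Speed limits (degrees/s): [147.25, 147.25, 172.46, 180, 180, 180].

### API

Orientations are given as [roll, pitch, yaw] about the fixed x, y, z axes, in that order (R = Rz(yaw) Ry(pitch) Rx(roll)).
In Python, from rig import robot gives the robot as it stands.
- The arm moves only by the tool servo_tool, never from a script. Its argument "commands" is text: rows parted by semicolons, each of 7 numbers parted by spaces: the turn, a rotation vector about the tool's x, y, z in rad, then the shift along the tool's x, y, z in mm, then the opening, from -1 (shut) to 1 (fully open). In form: ax ay az x y z grip; .... A call has exactly 10 rows; each row is the pose to reach, as a shift and turn from the pose commanded when the call began, along the tool's axes at that moment; what a row does not reach only later rows make up. A row lasts 1/12 s, in which the tool goes at most 41.7 mm and 7.16 degrees, less where a joint would pass 70% of its speed; a pose out of reach is approached as far as the arm can. A call with a gripper value outside its range is refused whole. The fingers move at their own pace and stop on an object; the grip force is fixed at half the most. Time passes only in rows, so rows that repeat a pose let the fingers close, or fill a call up. It gives the time, the measured TCP pose, the force and the opening at its end, in the units of the state.
- robot.get_obs(): the state, without advancing time (a new reading comes with each control period).
- robot.grab_frame(name): name is "scene" or "side" or "wrist"; returns the picture (384x512x3 uint8, blue, green, red); there is no depth.
- robot.get_calibration(name): a dict with "vfov" (degrees; the focal length in pixels is half the picture's height over the tangent of half this angle, whatever the lens; pixels are square), "cx", "cy" (the principal point, pixels), "dist" ([k1, k2, p1, p2, k3] as OpenCV has them; the pictures are not rectified), "T" (4x4, takes a point from camera to world coordinates). Camera axes: x right, y down, z forward; pixel columns grow to the right and rows downward; lengths in m; the calibration is good to about 2 mm. A picture is of the moment at which its call begins: read the wrist's pose just before it. get_calibration takes no time and is no camera call; for the wrist camera it gives the pose at the moment of the call.
- robot.sign_off(): hands the job in, once; it reports no verdict.
Trained networks look in the newest picture that a camera, given by its name, has taken for a name from the list of things; names that differ only in an ending like _2 or _b are one class to them, and where a whole thing is asked for, a point or a joint stands for the part that bears it (a point fixed in the world has none). Each returns a list of dicts, best first, with "p" (0 to 1); they miss things now and then, are a little off and sometimes report something else, mostly with a low value. They report only what shows in the picture. A call takes as long as a camera call. They do not tell look-alikes from the thing itself.
- robot.spot_in(camera, name): "bbox" ([left, top, right, bottom] in pixels, round what is visible of it).
- robot.trace(camera, name): "region" (384x512 bool, what is visible of it) and "bbox" ([left, top, right, bottom] in pixels, round what is visible of it).
- robot.place_of(camera, name): "centre" ([row, column] in pixels: a listed point, or the origin of a listed thing).
The state is a dict: "time_s": time; "qpos": joint angles; "qd": joint speeds; "tau": joint torques, N m; "eef_pos": TCP position; "tcp_rot": TCP orientation; "contact_force": force on the tool from outside, world axes, zero at the start; "ft_torque": the same for the moment, N m; "width": finger opening in m.
Only numpy, scipy, OpenCV 4.12 (cv2) and the standard library are available. Lean on these libraries where they do the work, as an engineer would, in place of code of your own. Each camera call takes 0.05 s, during which the arm holds its last target.

### The job

Push the small orange-lidded box along the table into the narrow gap between the two small olive-lidded crates fixed in the middle of the table (a roll of tape lies on one, a stapler on the other), until the end of it that faces the robot is flush with the crates' fronts. Only push it with the fingers from outside: do not lift it, tip it or take it by its lid handle, and do not disturb the loose things standing around or on the crates. Then leave it there and draw back.

Things in the scene. Friction and masses are not known exactly. Their poses are not given: they have to be found in the camera images.
- row: Two fixed crates side by side, olive lids, pale green-yellow walls, each 150 wide x 100 deep x 75 high (mm). Gap between them 96 wide, open at both ends, no stop; mouth corners rounded 8. Origin: on the table, middle of the gap's mouth, in the plane of the crates' fronts (faces towards the robot). +x runs into the gap, away from the robot; +y left. Crates fill x 0 to 100, |y| 48 to 198.
- row_mouth (a point): Middle of the gap's mouth, in the plane of the crates' fronts, 35 mm above the table; axes as row.
- box: Loose closed box, orange lid, pale green-yellow walls, 120 long (x) x 90 wide (y) x 70 high (mm), upright corners rounded 6, 0.3 to 0.65 kg, slides on the table. Origin: centre of its underside. +x points to its far end, which enters the gap first. At the start it stands outside, at most 55 short of the gap, up to 40 off to one side and turned up to 0.3 rad to the gap.
- box_front (a point): Middle of the end face of the box that faces the robot (60 mm from the centre, 35 mm above its underside): to finish in the plane of the crates' fronts.
- box_nose (a point): Middle of the far end face of the box (60 mm from the centre, 35 mm above its underside), the end that enters first.
- handle: Low black bar handle on the middle of the box's lid, 12 x 50 x 14 mm high, bar across the box; origin on the lid's top. Not to be used.
- greybox: Loose small box with a grey lid, 90 x 70 x 55 high, standing left of the work, to be left alone. Origin: centre of its underside.
- spray: Loose green bottle with white label and blue cap, diameter 48, 120 high, standing right of the work, to be left alone. Origin: centre of its underside.
- tape: Yellow roll of tape, diameter 90, 24 high, lying on the left crate's lid, to be left alone. Origin: centre of its underside.
- stapler: Blue and black stapler, 90 x 30 x 35 high, lying on the right crate's lid, to be left alone. Origin: centre of its underside.
- mug: White mug, diameter 76, 85 high, far right, to be left alone. Origin: centre of its underside.
- driver: Screwdriver lying on the table at the left, to be left alone. Origin: underside.
Things that resemble listed ones, but are neither listed nor needed, are in the scene too. Leave any red look-alike of the box alone.

How it is judged (in metres and radians):
On the way:
1. the far end of the box has entered the gap, standing on the table (x of box_nose in the frame of row between 0.02 and 0.1 m and y of box_nose in the frame of row between -0.008 and 0.008 m and height (world z) of box below 0.008 m), for 0.05 s.
At the end, for the whole second after the job is handed in: The box stands at rest flat on the table in the gap, its robot-side end within 8 mm of the plane of the crates' fronts (neither proud nor sunk) and within 8 mm of the middle of the gap, square to within 0.1 rad (x of box_front in the frame of row between -0.008 and 0.008 m and y of box_front in the frame of row between -0.008 and 0.008 m and angle between the x axis of box and the x axis of row, either way round below 0.1 rad and angle between box's own z axis and vertical below 0.05 rad and height (world z) of box below 0.005 m and linear speed of box below 0.01 m/s); the robot touches nothing.
It fails at once if the box is lifted (origin more than 15 mm above the table) (height (world z) of box above 0.015 m).
It fails at once if the box is tipped by more than 0.2 rad (angle between box's own z axis and vertical above 0.2 rad).
It fails at once if the fingers take the lid handle (more than 2 N on it) (contact force between the fingers and handle above 2 N).
It fails at once if a loose thing nearby is moved by more than 20 mm (distance of any of greybox, spray, tape, stapler, mug, driver from where it was at the start of the episode above 0.02 m).
It also fails if it takes over 67 s, if anything falls off the work surface, if the arm or the gripper's body presses on something with over 40 N, if the wrist force passes 120 N, or if a joint passes its speed limit or range.

## Working session

There is one attempt and no reset: what is moved stays moved. The work goes in short steps, Python scripts to look and compute and a tool call to move; the robot and the scene stay as the last step left them, time stands still between calls to the robot, and variables do not carry over. Pictures are saved under pics/ and viewed, and the job is handed in when it is done.

Besides the shell and the picture viewer there is one more tool, called after ">>>" by a JSON object that holds its "fn" and its "kwargs". servo_tool: Moves the arm, as the interface text tells. Its arguments: {"type":"object","properties":{"commands":{"type":"string"}},"required":["commands"]}

```bash
mkdir -p pics; ls; python3 - <<'E'
from rig import robot
import cv2,numpy as np
np.set_printoptions(precision=4,suppress=True)
print(robot.get_obs())
for n in ["scene","side"]:
    im=robot.grab_frame(n); cv2.imwrite(f"pics/{n}0.png",im)
    c=robot.get_calibration(n); print(n,c)
    for t in ["box","row","row_mouth","box_front","box_nose","handle","greybox","spray","tape","stapler"]:
        r=robot.place_of(n,t); print(t,[(round(d["p"],2),np.round(d["centre"],1).tolist()) for d in r[:3]])
E
```

```text
pics
{'time_s': 0.0, 'qpos': array([-78.42  ,   5.2622,  70.5838,   0.0001, 104.2659,  -3.2478]), 'qd': array([-0.0004, -0.033 ,  0.1307,  0.0374,  0.0204,  0.1139]), 'tau': array([ -0.0021, -45.872 , -41.8036,  -0.0004,   0.0113,  -0.    ]), 'eef_pos': array([ 0.1535, -0.5797,  0.2301]), 'tcp_rot': array([-179.8883,   -0.0064,   14.8278]), 'contact_force': array([ 0.117 , -0.6068,  0.6223]), 'ft_torque': array([ 0.0314, -0.0312,  0.0267]), 'width': 0.08581793271623743}
scene {'vfov': 50.53443416678731, 'cx': 260.80789474734024, 'cy': 189.4213494569182, 'dist': array([0.0082, 0.    , 0.    , 0.    , 0.    ]), 'T': array([[-0.3588,  0.7323, -0.5788,  1.2812],
       [ 0.9334,  0.2846, -0.2185,  0.2511],
       [ 0.0047, -0.6186, -0.7857,  1.095 ],
       [ 0.    ,  0.    ,  0.    ,  1.    ]])}
box [(0.93, [192.2, 252.1]), (0.73, [183.8, 309.5]), (0.7, [201.9, 408.5])]
row [(0.72, [226.0, 240.6])]
row_mouth [(0.76, [216.6, 239.4]), (0.5, [209.3, 196.8])]
box_front [(0.83, [184.9, 324.1]), (0.65, [210.9, 195.9]), (0.58, [174.9, 255.8])]
box_nose [(0.95, [170.1, 289.9]), (0.6, [135.7, 21
[... 358 characters left out ...]
y([-0.0921,  0.    ,  0.    ,  0.    ,  0.    ]), 'T': array([[ 0.8843, -0.3237,  0.3364,  0.0154],
       [-0.4669, -0.6117,  0.6386, -0.9696],
       [-0.0009, -0.7218, -0.6921,  1.0876],
       [ 0.    ,  0.    ,  0.    ,  1.    ]])}
box [(0.8, [257.0, 244.9]), (0.62, [194.4, 214.3]), (0.61, [207.4, 257.4])]
row [(0.59, [194.6, 279.2])]
row_mouth [(0.65, [191.2, 282.6])]
box_front [(0.79, [215.7, 248.0]), (0.69, [176.6, 206.0])]
box_nose [(0.89, [265.0, 245.3]), (0.71, [195.5, 214.6]), (0.55, [193.3, 266.9])]
handle [(0.57, [178.1, 208.2])]
greybox [(0.62, [163.3, 239.4])]
spray [(0.75, [253.1, 305.8])]
tape [(0.48, [161.7, 279.7])]
stapler [(0.65, [202.3, 311.3]), (0.51, [162.8, 238.1])]
```

```bash
python3 - <<'E'
import cv2
for n in ["scene","side"]:
    im=cv2.imread(f"pics/{n}0.png"); c=im[110:310,130:400]
    cv2.imwrite(f"pics/{n}0c.png",cv2.resize(c,None,fx=2.9,fy=2.9,interpolation=cv2.INTER_CUBIC))
E
```

```text
(no output)
```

View pics/scene0.png

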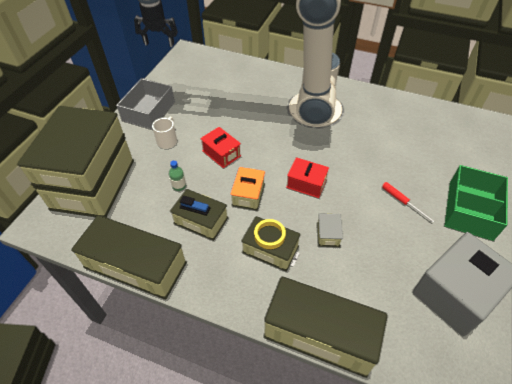

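View pics/side0.png

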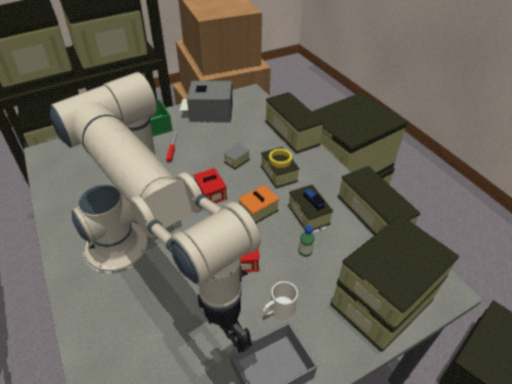

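View pics/scene0c.png

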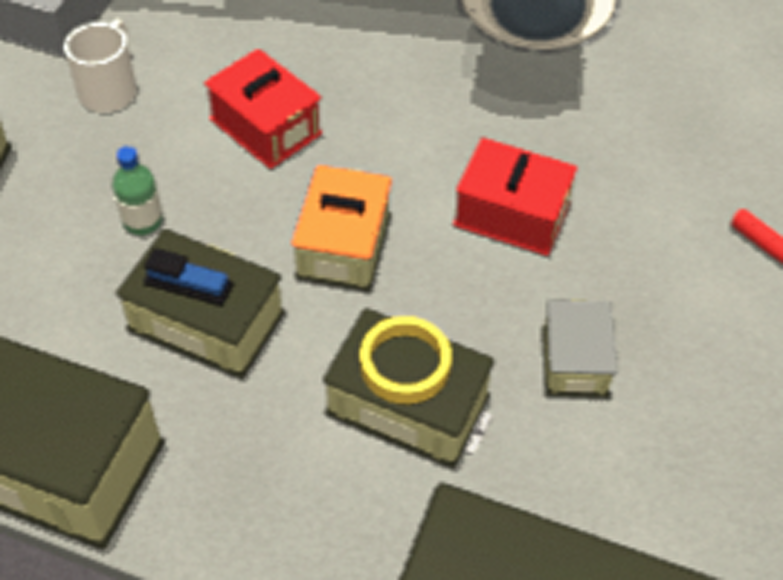

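View pics/side0c.png

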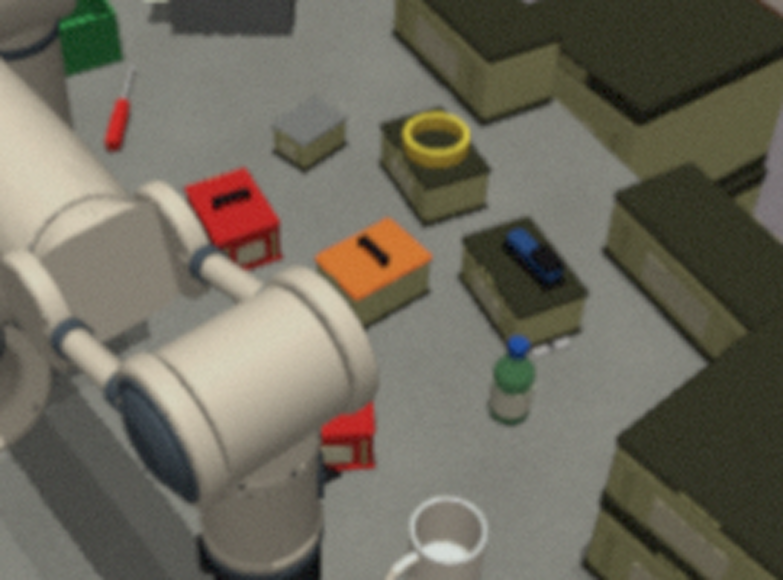

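The scene camera shows the orange-lidded box at about (248,187), with red look-alikes at (221,147) and (307,177). The stapler crate is at (199,213) and the tape crate at (271,242). Only the orange box fits the description, and the crop confirms it. Next I'll measure the poses by fitting the lid outlines.

```bash
cat > h.py <<'E'
import numpy as np,cv2
from rig import robot
from scipy.optimize import least_squares
np.set_printoptions(precision=4,suppress=True)
def cam(n,c=None):
    c=c or robot.get_calibration(n); f=192/np.tan(np.radians(c["vfov"]/2))
    K=np.array([[f,0,c["cx"]],[0,f,c["cy"]],[0,0,1]]); Ti=np.linalg.inv(np.array(c["T"]))
    return K,np.array(c["dist"]),Ti
def proj(P,C):
    K,d,Ti=C; r,_=cv2.Rodrigues(Ti[:3,:3])
    return cv2.projectPoints(np.asarray(P,float).reshape(-1,1,3),r,Ti[:3,3],K,d)[0].reshape(-1,2)
def pl(p,pts):
    x,y,a=p; c,s=np.cos(a),np.sin(a); pts=np.asarray(pts,float)
    return np.c_[x+c*pts[:,0]-s*pts[:,1], y+s*pts[:,0]+c*pts[:,1], pts[:,2]]
def backz(uv,C,z):
    K,d,Ti=C; T=np.linalg.inv(Ti)
    n=cv2.undistortPoints(np.asarray(uv,float).reshape(-1,1,2),K,d).reshape(-1,2)
    r=np.c_[n,np.ones(len(n))]@T[:3,:3].T; o=T[:3,3]
    return o+r*((z-o[2])/r[:,2])[:,None]
def omask(im):
    h=cv2.cvtColor(im,cv2.COLOR_BGR2HSV)
    m=cv2.inRange(h,(9,140,120),(22,255,255))
    n,l,s,_=cv2.connectedComponentsWithStats(m); k=1+np.argmax(s[1:,4])
    cs,_=cv2.findContours((l==k).astype(np.uint8),cv2.RETR_EXTERNAL,cv2.CHAIN_APPROX_NONE)
    return cv2.convexHull(np.vstack(cs)).reshape(-1,2),s[k,4]
def rrect(L,W,r,z):
    o=[]
    for sx,sy,a0 in [(1,1,0),(-1,1,90),(-1,-1,180),(1,-1,270)]:
        for a in np.radians(np.linspace(a0,a0+90,6)):
            o.append([sx*(L/2-r)+r*np.cos(a),sy*(W/2-r)+r*np.sin(a),z])
    return np.array(o)
def lidpose(im,C,z=.07):
    """rect fit of orange lid on plane z: returns x,y,yaw(about +x), sizes"""
    hull,a=omask(im); w=backz(hull,C,z)[:,:2].astype(np.float32)*1000
    (cx,cy),(A,B),ang=cv2.minAreaRect(w)
    if A<B: ang+=90; A,B=B,A
    ang=(ang+90)%180-90
    return cx/1000,cy/1000,np.radians(ang),A,B,a
E
python3 - <<'E'
from h import *
for n in ["scene","side"]:
    im=cv2.imread(f"pics/{n}0.png"); print(n,np.array(lidpose(im,cam(n))))
    b=(165,180,310,275) if n=="scene" else (255,140,340,235)
    c=im[b[1]:b[3],b[0]:b[2]]; cv2.imwrite(f"pics/{n}0d.png",cv2.resize(c,None,fx=5.5,fy=5.5,interpolation=cv2.INTER_CUBIC))
E
```

```text
scene [  0.514   -0.083    0.1567 122.2242  90.2341 750.    ]
side [  0.5064  -0.0907   0.1577 120.3372  92.8374 580.    ]
```

View pics/scene0d.png

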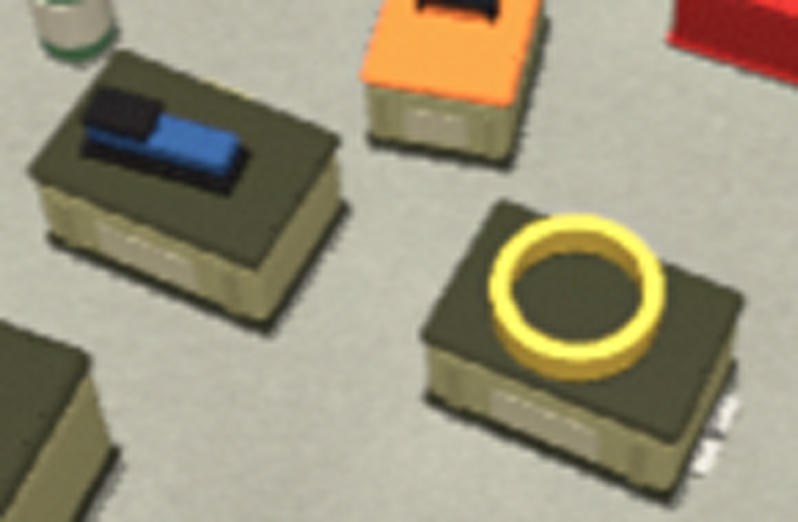

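View pics/side0d.png

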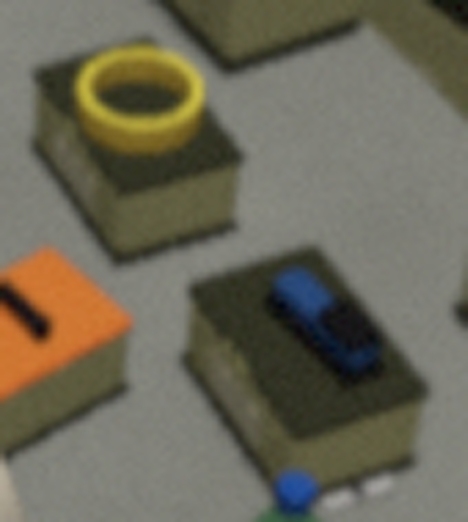

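```bash
cat > rowfit.py <<'E'
from h import *
D=dict(scene=((165,180),[(120,50,0,-198,75),(338,140,0,-48,75),(258,268,100,-48,75),(33,170,100,-198,75),(503,203,0,48,75),(742,298,0,198,75),(672,440,100,198,75),(425,335,100,48,75),
 (52,240,100,-198,0),(268,335,100,-48,0),(347,207,0,-48,0),(428,400,100,48,0),(672,503,100,198,0),(735,365,0,198,0)]),
 side=((255,140),[(37,75,0,198,75),(150,42,100,198,75),(240,155,100,48,75),(118,192,0,48,75),(192,290,0,-48,75),(318,250,100,-48,75),(427,388,100,-198,75),(293,437,0,-198,75),
 (37,148,0,198,0),(120,263,0,48,0),(235,228,100,48,0),(187,362,0,-48,0)]))
def res(p,n,sel=None):
    off,L=D[n];L=np.array(L,float)
    if sel is not None: L=L[L[:,4]==sel]
    uv=(L[:,:2]+.5)/5.5-.5+off
    return (proj(pl(p,L[:,2:]/1000),cam(n))-uv)
if __name__=="__main__":
  p0=[.6,-.1,0]
  for n in D:
    for sel in (None,75,0):
      s=least_squares(lambda p:res(p,n,sel).ravel(),p0); print(n,sel,s.x,np.sqrt(np.mean(s.fun**2)))
  s=least_squares(lambda p:np.r_[res(p,"scene").ravel(),res(p,"side").ravel()],p0); print("both",s.x,np.sqrt(np.mean(s.fun**2)))
  for n in D: print(res(s.x,n))
E
python3 rowfit.py
```

```text
scene None [ 0.6236 -0.0606 -0.0764] 1.0349989695080468
scene 75 [ 0.6253 -0.0599 -0.0784] 1.0651617348249836
scene 0 [ 0.6214 -0.0615 -0.0749] 0.7505597504172844
side None [ 0.621  -0.064  -0.0803] 1.0735051816027548
side 75 [ 0.6191 -0.065  -0.0783] 0.984238986031772
side 0 [ 0.6262 -0.0625 -0.0617] 0.9043791740210125
both [ 0.6229 -0.0614 -0.0775] 1.1048089023851493
[[-0.2956 -1.6056]
 [ 1.3654 -1.5945]
 [-0.1345 -0.3507]
 [-1.883  -0.4143]
 [-0.8355 -2.0235]
 [ 1.4913 -1.1334]
 [ 0.8809  0.3872]
 [-1.7193 -0.4616]
 [-1.2916  0.3878]
 [ 0.2318  0.5843]
 [ 1.1072 -0.1261]
 [-1.4015  0.5316]
 [-0.5538  1.1911]
 [ 0.7682 -0.3272]]
[[-1.0341 -1.7753]
 [ 0.6324 -1.8244]
 [ 1.7133 -0.3985]
 [ 0.5773 -0.251 ]
 [-1.261  -1.8344]
 [-0.1091 -2.0598]
 [ 1.5387  0.0532]
 [ 0.6314 -0.1984]
 [-1.288  -0.9014]
 [-0.5981  1.1449]
 [ 1.0787  0.5839]
 [-1.6056 -0.5819]]
```

```bash
python3 - <<'E'
from h import *
row=np.array([.6225,-.0625,-.078])
def torow(w):
    d=np.asarray(w)[:,:2]-row[:2]; c,s=np.cos(row[2]),np.sin(row[2])
    return np.c_[c*d[:,0]+s*d[:,1],-s*d[:,0]+c*d[:,1]]*1000
C=cam("scene")
# name, crop pts (2.9x, off 130,110), height
for nm,z,pts in [("redR lid",.065,[(259,52),(322,97),(272,142),(207,85)]),("redR bottom",0,[(212,120),(275,166),(322,128)]),("redL lid",.065,[(483,140),(577,165),(555,228),(457,195)]),("redL bot",0,[(457,222),(550,254)]),
  ("spray top/bottom",.115,[(127,155)]),("spray base",0,[(122,225),(160,225),(141,233)]),("stapler",.095,[(165,255),(215,280)]),("grey",.055,[(550,300),(612,300),(614,372),(547,365)]),("mug",.085,[(95,45)]),("boxbottom",0,[(300,275),(372,287)])]:
    uv=(np.array(pts)+.5)/2.9-.5+(130,110); w=backz(uv,C,z)
    print(nm,"world",w[:,:2].tolist() and np.round(w[:,:2],3).tolist(),"row",np.round(torow(w)).tolist())
E
```

```text
redR lid world [[0.309, -0.281], [0.354, -0.176], [0.444, -0.203], [0.386, -0.316]] row [[-295.0, -242.0], [-259.0, -134.0], [-167.0, -154.0], [-216.0, -271.0]]
redR bottom world [[0.384, -0.318], [0.426, -0.211], [0.346, -0.182]] row [[-218.0, -273.0], [-184.0, -164.0], [-267.0, -141.0]]
redL lid world [[0.35, 0.029], [0.348, 0.143], [0.448, 0.145], [0.442, 0.027]] row [[-279.0, 70.0], [-290.0, 183.0], [-190.0, 193.0], [-187.0, 75.0]]
redL bot world [[0.428, 0.027], [0.434, 0.143]] row [[-200.0, 74.0], [-203.0, 190.0]]
spray top/bottom world [[0.561, -0.323]] row [[-41.0, -264.0]]
spray base world [[0.577, -0.342], [0.56, -0.3], [0.579, -0.315]] row [[-24.0, -282.0], [-43.0, -242.0], [-24.0, -255.0]]
stapler world [[0.657, -0.228], [0.668, -0.165]] row [[48.0, -163.0], [53.0, -98.0]]
grey world [[0.537, 0.165], [0.513, 0.228], [0.6, 0.252], [0.617, 0.185]] row [[-103.0, 221.0], [-132.0, 281.0], [-47.0, 311.0], [-25.0, 246.0]]
mug world [[0.391, -0.465]] row [[-200.0, -420.0]]
boxbottom world [[0.568, -0.116], [0.553, -0.033]] row [[-51.0, -58.0], [-71.0, 24.0]]
```

```bash
cat >> h.py <<'E'
from scipy.spatial.transform import Rotation as Ro
ROW=np.array([.6225,-.0625,-.078])
def r2w(x,y):
    return pl(ROW,[[x/1000,y/1000,0]])[0,:2]
def w2r(p):
    d=np.asarray(p)[:2]-ROW[:2]; c,s=np.cos(ROW[2]),np.sin(ROW[2])
    return np.array([c*d[0]+s*d[1],-s*d[0]+c*d[1]])*1000
def goto(x,y,z,yaw,verb=True):
    o=robot.get_obs(); R=Ro.from_euler("xyz",o["tcp_rot"],degrees=True)
    t=np.r_[r2w(x,y),z/1000]; Rt=Ro.from_euler("xyz",[180,0,yaw],degrees=True)
    v=(R.inv()*Rt).as_rotvec(); d=R.inv().apply(t-o["eef_pos"])*1000
    print("now row",w2r(o["eef_pos"]),"z",o["eef_pos"][2]*1000,"rot",o["tcp_rot"],"t",o["time_s"]); print("turn",v,"shift",d,"world",t)
E
python3 -c "
from h import *
goto(-112,-135,160,85.53)"
```

```text
now row [-427.2211 -552.522 ] z 231.28850226860288 rot [179.9979   0.0009  14.8241] t 1.1
turn [ 0.      0.     -1.2341] shift [ 435.4696 -289.9271   71.2713] world [ 0.5003 -0.1884  0.16  ]
```

>>> {"fn": "servo_tool", "kwargs": {"commands": "0 0 -0.06 20 -13 0 0.2; 0 0 -0.16 50 -33 0 0.2; 0 0 -0.28 85 -57 0 0.2; 0 0 -0.40 120 -80 0 0.2; 0 0 -0.52 155 -103 0 0.2; 0 0 -0.64 190 -127 0 0.2; 0 0 -0.76 225 -150 0 0.2; 0 0 -0.88 260 -173 0 0.2; 0 0 -1.0 295 -197 0 0.2; 0 0 -1.1 325 -217 0 0.2"}}

```text
time_s: 1.93
eef_pos: [0.4133, -0.2851, 0.2316]
tcp_rot: [180.0, 0.0, 78.2]
contact_force: [0.8, -0.7, 0.0]
width: 0.0512
```

```bash
python3 -c "
from h import *
goto(-112,-135,160,85.53)"
```

```text
now row [-191.2443 -238.2446] z 231.63871566977474 rot [179.9507   0.0129  78.2084] t 1.9333
turn [ 0.0008  0.0003 -0.1278] shift [112.5187  65.3773  71.6697] world [ 0.5003 -0.1884  0.16  ]
```

>>> {"fn": "servo_tool", "kwargs": {"commands": "0 0 -0.05 25 15 0 0.2; 0 0 -0.1 55 32 10 0.2; 0 0 -0.128 85 49 25 0.2; 0 0 -0.128 105 61 45 0.2; 0 0 -0.128 112.5 65.4 60 0.2; 0 0 -0.128 112.5 65.4 71.7 0.2; 0 0 -0.128 112.5 65.4 71.7 0.2; 0 0 -0.128 112.5 65.4 71.7 0.2; 0 0 -0.128 112.5 65.4 71.7 0.2; 0 0 -0.128 112.5 65.4 71.7 0.2"}}

```text
time_s: 2.77
eef_pos: [0.4999, -0.192, 0.1613]
tcp_rot: [179.9, 0.1, 85.1]
contact_force: [-0.9, -0.7, 0.5]
width: 0.0514
```

```bash
python3 -c "
from h import *
goto(-112,-135,25,85.53)
for n in ['scene','wrist','side']:
    cv2.imwrite(f'pics/{n}1.png',robot.grab_frame(n))
a=[cv2.imread(f'pics/{n}1.png') for n in ['scene','wrist']]
cv2.imwrite('pics/m1.png',cv2.resize(np.hstack([a[0][90:290,130:380],a[1][84:284,100:400]]),None,fx=1.45,fy=1.45))
"
```

```text
now row [-112.1723 -138.6712] z 161.3058488444805 rot [179.8605   0.058   85.0976] t 2.7667
turn [ 0.0024  0.001  -0.0075] shift [  3.8104  -0.1874 136.302 ] world [ 0.5003 -0.1884  0.025 ]
```

View pics/wrist1.png

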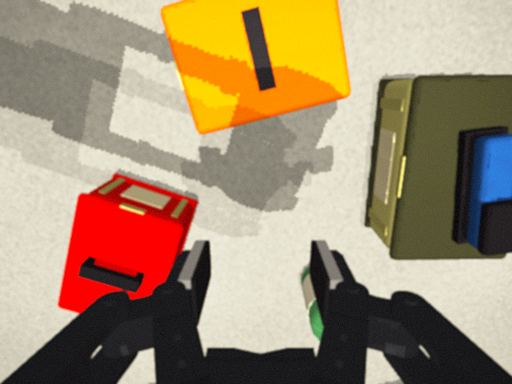

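View pics/scene1.png

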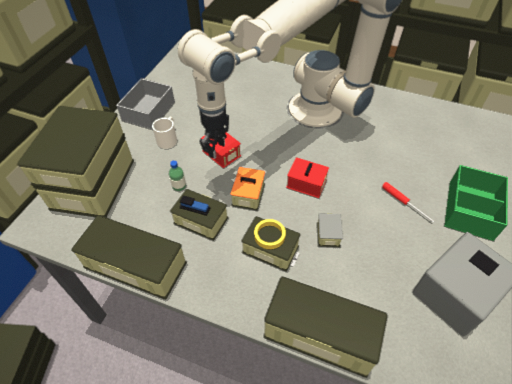

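The wrist view shows the orange lid at (258,60), the red look-alike at lower left and the stapler crate at right, with the fingers clear between them.

```bash
python3 -c "
from h import *
C=cam('wrist')
for z in(.075,.069): print([w2r(p) for p in backz([(412,80),(392,257)],C,z)])
for z in(.07,.064): print([w2r(p) for p in backz([(201,132),(350,96),(340,5),(163,10)],C,z)])
print([w2r(p) for p in backz([(366,222),(378,80)],C,0)])
goto(-104,-128,25,85.53)
"
```

```text
[array([ -4.5999, -51.2056]), array([  -0.3296, -192.5994])]
[array([ -1.7765, -51.032 ]), array([   2.6058, -196.1379])]
[array([-156.5869,  -87.0735]), array([-45.9478, -61.7681]), array([-57.7063,  -3.4551]), array([-176.7046,   -5.7005])]
[array([-157.7288,  -87.8251]), array([-44.2472, -61.8695]), array([-56.3078,  -2.0584]), array([-178.3634,   -4.3615])]
[array([   2.5477, -193.5423]), array([ -1.1378, -48.832 ])]
now row [-112.1905 -138.2578] z 160.73312934593005 rot [179.9005   0.0384  85.1266] t 2.9167
turn [ 0.0017  0.0007 -0.007 ] shift [ 10.4062   7.8822 135.7401] world [ 0.5088 -0.182   0.025 ]
```

>>> {"fn": "servo_tool", "kwargs": {"commands": "0 0 -0.007 6 4 15 0.2; 0 0 -0.007 10.4 7.9 40 0.2; 0 0 -0.007 10.4 7.9 65 0.2; 0 0 -0.007 10.4 7.9 90 0.2; 0 0 -0.007 10.4 7.9 110 0.2; 0 0 -0.007 10.4 7.9 125 0.2; 0 0 -0.007 10.4 7.9 135.7 0.2; 0 0 -0.007 10.4 7.9 135.7 0.2; 0 0 -0.007 10.4 7.9 135.7 0.2; 0 0 -0.007 10.4 7.9 135.7 0.2"}}

```text
time_s: 3.75
eef_pos: [0.5093, -0.1816, 0.0254]
tcp_rot: [179.9, 0.0, 85.6]
contact_force: [-0.0, 0.5, -0.1]
width: 0.051
```

```bash
python3 -c "
from h import *
for n in ['scene','wrist','side']:
    cv2.imwrite(f'pics/{n}2.png',robot.grab_frame(n))
    print(n,np.array(lidpose(cv2.imread(f'pics/{n}2.png'),cam(n))))
a=[cv2.imread(f'pics/{n}2.png') for n in ['scene','wrist']]
cv2.imwrite('pics/m2.png',np.hstack([cv2.resize(a[0][110:260,160:310],(400,400)),cv2.resize(a[1],(400,300),)[:, :].copy() if 0 else cv2.copyMakeBorder(cv2.resize(a[1],(400,300)),0,100,0,0,0)]))
goto(-104,-45-11,25,85.53)
"
```

```text
scene [  0.5141  -0.0834   0.154  122.2975  91.2165 751.    ]
wrist [    0.5095    -0.0963     0.1593   116.3596    67.9738 48004.    ]
side [  0.4983  -0.0907   0.1629 104.6445  89.9068 298.    ]
now row [-103.4901 -127.5264] z 25.447304930292518 rot [179.8605   0.0477  85.5852] t 3.9
turn [0.0024 0.0008 0.001 ] shift [71.5272 -0.4432  0.3867] world [ 0.5145 -0.1102  0.025 ]
```

View pics/m2.png

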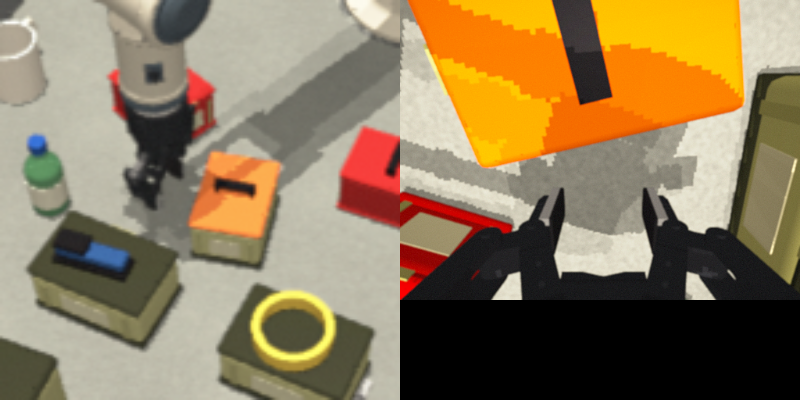

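>>> {"fn": "servo_tool", "kwargs": {"commands": "0 0 0 5 0 0 0.2; 0 0 0 11 0 0 0.2; 0 0 0 17 0 0 0.2; 0 0 0 22 0 0 0.2; 0 0 0 26 0 0 0.2; 0 0 0 30 0 0 0.2; 0 0 0 34 0 0 0.2; 0 0 0 38 0 0 0.2; 0 0 0 42 0 0 0.2; 0 0 0 45 0 0 0.2"}}

```text
time_s: 4.73
eef_pos: [0.5119, -0.136, 0.0238]
tcp_rot: [-180.0, 0.0, 85.6]
contact_force: [-1.2, -3.1, -1.3]
width: 0.051
```

>>> {"fn": "servo_tool", "kwargs": {"commands": "0 0 0 3 0 0 0.2; 0 0 0 6 0 0 0.2; 0 0 0 9 0 0 0.2; 0 0 0 12 0 0 0.2; 0 0 0 14 0 0 0.2; 0 0 0 16 0 0 0.2; 0 0 0 17 0 0 0.2; 0 0 0 17 0 0 0.2; 0 0 0 17 0 0 0.2; 0 0 0 17 0 0 0.2"}}

```text
time_s: 5.57
eef_pos: [0.5134, -0.1192, 0.0239]
tcp_rot: [180.0, -0.0, 85.6]
contact_force: [0.3, -0.3, -1.1]
width: 0.0511
```

```bash
python3 -c "
from h import *
for n in ['scene','wrist','side']:
    cv2.imwrite(f'pics/{n}3.png',robot.grab_frame(n))
    q=np.array(lidpose(cv2.imread(f'pics/{n}3.png'),cam(n))); print(n,q,w2r(q),'rel yaw',q[2]-ROW[2])
a=[cv2.imread(f'pics/{n}3.png') for n in ['scene','wrist']]
cv2.imwrite('pics/m3.png',np.hstack([cv2.resize(a[0][110:260,160:310],(400,400)),cv2.copyMakeBorder(cv2.resize(a[1],(400,300)),0,100,0,0,0)]))
goto(-104,-45-11,25,85.53)
"
```

```text
scene [  0.5184  -0.0571  -0.0387 122.3764  91.5231 765.    ] [-104.1677   -2.7101] rel yaw 0.0392515387715651
wrist [    0.5123    -0.0592    -0.0321   116.2377    87.2667 71119.    ] [-110.1316   -5.2662] rel yaw 0.04592102624750504
side [  0.4725  -0.0584   1.2563  99.5896  54.5839 162.    ] [-149.9162   -7.561 ] rel yaw 1.3342732736310126
now row [-104.3505  -65.0495] z 23.897847483573 rot [179.9924  -0.021   85.5854] t 5.7167
turn [ 0.0001 -0.0004  0.001 ] shift [ 9.0496  0.3593 -1.0988] world [ 0.5145 -0.1102  0.025 ]
```

View pics/m3.png

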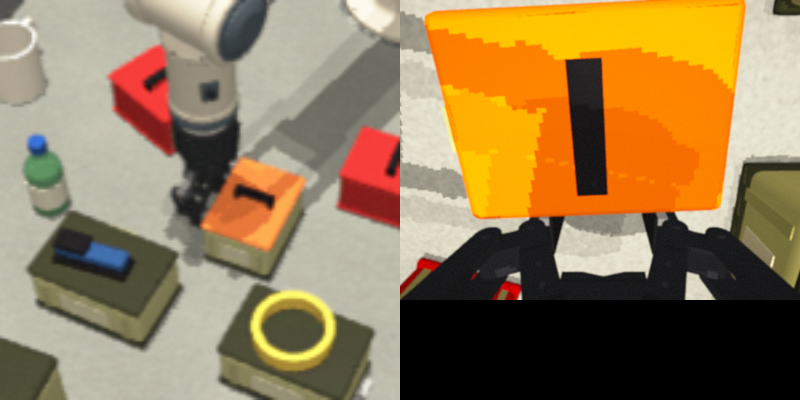

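>>> {"fn": "servo_tool", "kwargs": {"commands": "0 0 0 -8 0 0 0.2; 0 0 0 -20 0 0 0.2; 0 0 0 -25 0 -15 0.2; 0 0 0 -25 0 -45 0.2; 0 0 0 -25 0 -80 0.2; 0 0 0 -25 0 -115 0.2; 0 0 0.1 -25 0 -150 0.2; 0 0 0.2 -25 0 -180 0.2; 0 0 0.3 -25 0 -200 0.2; 0 0 0.4 -25 0 -210 0.2"}}

```text
time_s: 6.55
eef_pos: [0.5121, -0.1457, 0.2384]
tcp_rot: [179.7, -0.0, 62.3]
contact_force: [-0.6, 0.1, 0.0]
width: 0.0512
```

```bash
python3 -c "
from h import *
goto(-190,0,230,-4.4)
"
```

```text
now row [-103.541   -91.5302] z 238.3551525919008 rot [179.6533  -0.0425  62.3449] t 6.55
turn [ 0.0049 -0.0042  1.1649] shift [  50.0908 -115.5616    7.6931] world [ 0.4331 -0.0477  0.23  ]
```

>>> {"fn": "servo_tool", "kwargs": {"commands": "0 0 0.12 5 -12 0 0.2; 0 0 0.24 10 -24 0 0.2; 0 0 0.36 15 -36 0 0.2; 0 0 0.48 20 -48 0 0.2; 0 0 0.6 25 -60 0 0.2; 0 0 0.72 30 -72 0 0.2; 0 0 0.84 35 -84 0 0.2; 0 0 0.96 40 -96 0 0.2; 0 0 1.08 45 -108 0 0.2; 0.005 -0.004 1.165 50 -115.5 7 0.2"}}

```text
time_s: 7.38
eef_pos: [0.4316, -0.0472, 0.2287]
tcp_rot: [-179.9, 0.1, -4.5]
contact_force: [0.7, 0.2, 0.1]
width: 0.0515
```

```bash
python3 -c "
from h import *
goto(-190,0,230,-4.4)
im=robot.grab_frame('wrist');cv2.imwrite('pics/w4.png',im)
c=robot.get_calibration('wrist'); np.save('w4.npy',c['T']);print(robot.get_obs()['qd'])
q=np.array(lidpose(im,cam('wrist',c))); print(q,w2r(q),q[2]-ROW[2])
im=robot.grab_frame('scene');cv2.imwrite('pics/s4.png',im)
q=np.array(lidpose(im,cam('scene'))); print(q,w2r(q),q[2]-ROW[2])
"
```

```text
now row [-191.5571    0.3952] z 228.65470191743486 rot [-179.9176    0.1496   -4.4542] t 7.3833
turn [-0.0014  0.0026 -0.0009] shift [ 1.5535  0.3937 -1.3499] world [ 0.4331 -0.0477  0.23  ]
[ -1.0938   1.9143  -0.4172  -0.7102  -0.3453 -14.7325]
[   0.5108   -0.0581   -0.0352  117.6606   88.2388 3940.    ] [-111.7023   -4.3127] 0.042828696747759534
[  0.5187  -0.0564  -0.0329 122.2236  89.9763 762.    ] [-103.9263   -1.9762] 0.04512181160437226
```

View pics/w4.png

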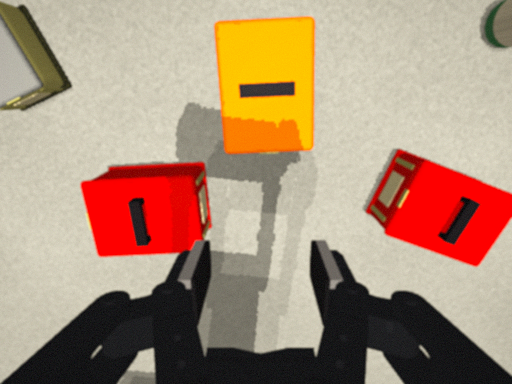

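The wrist view shows the orange lid at (265,85), nearly square. The crates are out of view, so I'll move forward and look again.

>>> {"fn": "servo_tool", "kwargs": {"commands": "0 0 0 8 0 0 0.2; 0 0 0 25 0 0 0.2; 0 0 0 50 0 -5 0.2; 0 0 0 75 0 -10 0.2; 0 0 0 92 0 -15 0.2; 0 0 0 100 0 -20 0.2; 0 0 0 100 0 -20 0.2; 0 0 0 100 0 -20 0.2; 0 0 0 100 0 -20 0.2; 0 0 0 100 0 -20 0.2"}}

```text
time_s: 8.32
eef_pos: [0.5312, -0.0543, 0.2461]
tcp_rot: [-179.9, 0.3, -4.1]
contact_force: [-0.0, 0.6, 0.3]
width: 0.0509
```

```bash
python3 -c "
from h import *
goto(-190,0,230,-4.4)
im=robot.grab_frame('wrist');cv2.imwrite('pics/w5.png',im)
c=robot.get_calibration('wrist'); np.save('w5.npy',c['T'])
q=np.array(lidpose(im,cam('wrist',c))); print(q,w2r(q),q[2]-ROW[2])
q=np.array(lidpose(im,cam('wrist',c),.064)); print(q,w2r(q),q[2]-ROW[2])
cv2.imwrite('pics/w5b.png',cv2.resize(im[:260],(800,406),interpolation=cv2.INTER_CUBIC))
"
```

```text
now row [-91.6262   1.1032] z 246.09653172049212 rot [-179.8957    0.3472   -4.0612] t 8.3167
turn [-0.0018  0.0061  0.0059] shift [-98.2798   0.4332  16.6916] world [ 0.4331 -0.0477  0.23  ]
[   0.5137   -0.0593   -0.0321  121.0044   89.1057 7799.    ] [-108.6995   -5.2456] 0.04589253042384119
[   0.5119   -0.0592   -0.0321  123.283    90.7836 7799.    ] [-110.5481   -5.3678] 0.04589119884329615
```

View pics/w5b.png

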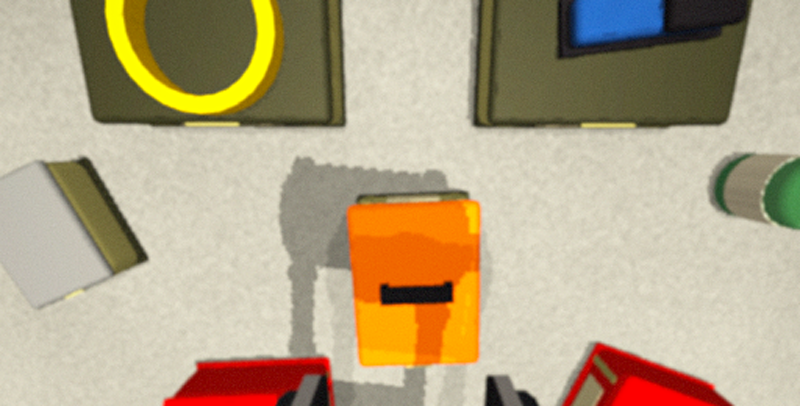

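The crate fronts lie at about row 79 of the raw image. The gap runs from column 221 to 303 at base level, and the box is just below it, slightly turned.

```bash
python3 -c "
from h import *
from scipy.ndimage import gaussian_filter
c=robot.get_calibration('wrist');C=cam('wrist',c)
S=1.5625
pts=(np.array([(97,122),(330,123),(489,123),(727,124)])+.5)/S-.5
for z in (.075,.069): print(z,[w2r(p) for p in backz(pts,C,z)])
pb=(np.array([(345,124),(474,125),(343,5),(474,5)])+.5)/S-.5
print(0,[w2r(p) for p in backz(pb,C,0)])
h,_=omask(cv2.imread('pics/w5.png')); 
from scipy.optimize import minimize
m=np.zeros((384,512),np.uint8);cv2.fillPoly(m,[h],1)
for z in(.07,.064):
  def cost(p):
    q=proj(pl(p,rrect(.12,.09,.006,z)),C); mm=np.zeros((384,512),np.float32); 
    a=cv2.fillPoly(np.zeros((384*4,512*4),np.uint8),[np.round((q+.5)*4-.5).astype(int)],1); a=cv2.resize(a.astype(np.float32),(512,384),interpolation=cv2.INTER_AREA)
    return np.abs(a-m).sum()
  r=minimize(cost,[.512,-.059,-.032],method='Nelder-Mead',options=dict(initial_simplex=[[.512,-.059,-.032],[.516,-.059,-.032],[.512,-.055,-.032],[.512,-.059,.01]]))
  print(z,r.x,r.fun,w2r(r.x),r.x[2]-ROW[2])
"
```

```text
0.075 [array([ -1.7074, 193.017 ]), array([-1.1579, 49.1289]), array([ -0.3989, -49.0221]), array([   0.1413, -195.835 ])]
0.069 [array([ -1.5386, 196.6856]), array([-0.9786, 50.0448]), array([ -0.2051, -49.9839]), array([   0.3455, -199.6054])]
0 [array([ 0.4545, 49.1228]), array([  0.5001, -49.6524]), array([79.9872, 47.8848]), array([ 80.6747, -45.3967])]
0.07 [ 0.5141 -0.0595 -0.0284] 147.5 [-108.2723   -5.4715] 0.04958923638207011
0.064 [ 0.513  -0.0595 -0.0301] 308.125 [-109.4397   -5.5836] 0.04792746399386668
```

```bash
sed -i 's/^ROW=.*/ROW=np.array([.6222,-.0625,-.074])/' h.py; python3 -c "
from h import *
goto(-108,-95,200,85.76)
"
```

```text
now row [-91.381    1.5898] z 246.2403482375241 rot [-179.8957    0.3314   -4.0631] t 8.3667
turn [-0.006   0.0031 -1.5677] shift [-16.6492  96.6222  46.1616] world [ 0.5075 -0.1493  0.2   ]
```

>>> {"fn": "servo_tool", "kwargs": {"commands": "0 0 -0.12 -1 10 0 0.2; 0 0 -0.24 -3 20 0 0.2; 0 0 -0.36 -5 32 0 0.2; 0 0 -0.48 -7 44 0 0.2; 0 0 -0.6 -9 56 0 0.2; 0 0 -0.72 -11 68 0 0.2; 0 0 -0.84 -13 80 0 0.2; 0 0 -0.96 -15 90 0 0.2; 0 0 -1.08 -16.6 96.6 5 0.2; 0 0 -1.2 -16.6 96.6 15 0.2"}}

```text
time_s: 9.2
eef_pos: [0.5077, -0.1505, 0.2327]
tcp_rot: [-179.8, 0.0, 64.9]
contact_force: [0.3, 0.3, 0.1]
width: 0.0514
```

```bash
python3 -c "
from h import *
goto(-108,-95,120,85.76)
"
```

```text
now row [-107.6431  -96.1944] z 232.68160296575957 rot [-179.8373    0.0364   64.9495] t 9.2
turn [-0.0029  0.0001 -0.3632] shift [  1.0613  -0.438  112.6826] world [ 0.5075 -0.1493  0.12  ]
```

>>> {"fn": "servo_tool", "kwargs": {"commands": "0 0 -0.1 0.5 0 10 0.2; 0 0 -0.2 1 -0.4 30 0.2; 0 0 -0.3 1 -0.4 55 0.2; -0.003 0 -0.363 1 -0.4 85 0.2; -0.003 0 -0.363 1 -0.4 115 0.2; -0.003 0 -0.363 1 -0.4 145 0.2; -0.003 0 -0.363 1 -0.4 175 0.2; -0.003 0 -0.363 1 -0.4 195 0.2; -0.003 0 -0.363 1 -0.4 207 0.2; -0.003 0 -0.363 1 -0.4 207 0.2"}}

```text
time_s: 10.03
eef_pos: [0.5049, -0.1468, 0.0211]
tcp_rot: [-179.5, -0.2, 85.5]
contact_force: [-0.0, 0.4, -0.1]
width: 0.0514
```

```bash
python3 -c "
from h import *
goto(-108,-58,25,85.76)
"
```

```text
now row [-110.775   -92.7913] z 21.117355807872475 rot [-179.5492   -0.1538   85.4872] t 10.0333
turn [-0.0079 -0.0027 -0.0048] shift [34.8144  2.5794 -3.8096] world [ 0.5102 -0.1124  0.025 ]
```

>>> {"fn": "servo_tool", "kwargs": {"commands": "0 0 0 3 0 0 0.2; 0 0 0 8 0 0 0.2; 0 0 0 13 0 0 0.2; 0 0 0 18 0 0 0.2; 0 0 0 22 0 0 0.2; 0 0 0 26 0 0 0.2; 0 0 0 29 0 0 0.2; 0 0 0 31 0 0 0.2; 0 0 0 33 0 0 0.2; 0 0 0 35 0 0 0.2"}}

```text
time_s: 10.87
eef_pos: [0.5097, -0.1132, 0.0245]
tcp_rot: [-179.8, -0.0, 85.5]
contact_force: [-1.4, -3.9, 1.8]
width: 0.0513
```

>>> {"fn": "servo_tool", "kwargs": {"commands": "0 0 0 0.5 0 0 0.2; 0 0 0 1 0 0 0.2; 0 0 0 1 0 0 0.2; 0 0 0 1 0 0 0.2; 0 0 0 1 0 0 0.2; 0 0 0 1 0 0 0.2; 0 0 0 1 0 0 0.2; 0 0 0 1 0 0 0.2; 0 0 0 1 0 0 0.2; 0 0 0 1 0 0 0.2"}}

```text
time_s: 11.7
eef_pos: [0.5099, -0.1118, 0.0244]
tcp_rot: [-179.9, -0.1, 85.5]
contact_force: [-1.5, -4.2, 2.9]
width: 0.0509
```

```bash
cat >> h.py <<'E'
def look(tag,n='wrist',z=.07):
    from scipy.optimize import minimize
    im=robot.grab_frame(n); C=cam(n); cv2.imwrite(f'pics/{n}{tag}.png',im)
    h,_=omask(im); m=np.zeros((384,512),np.uint8);cv2.fillPoly(m,[h],1)
    p0=np.array(lidpose(im,C,z)[:3])
    def cost(p):
        q=proj(pl(p,rrect(.12,.09,.006,z)),C)
        a=cv2.fillPoly(np.zeros((1536,2048),np.uint8),[np.round((q+.5)*4-.5).astype(int)],1); a=cv2.resize(a.astype(np.float32),(512,384),interpolation=cv2.INTER_AREA)
        return np.abs(a-m).sum()
    r=minimize(cost,p0,method='Nelder-Mead',options=dict(initial_simplex=[p0,p0+[.004,0,0],p0+[0,.004,0],p0+[0,0,.03]]))
    print(n,'box in row',w2r(r.x),'yaw',r.x[2]-ROW[2],'cost',r.fun,'hullbbox',h.min(0),h.max(0))
E
python3 -c "
from h import *
goto(-108,-58,25,85.76)
look('6');look('6','scene')
"
```

```text
now row [-108.324   -57.4581] z 24.37951990750005 rot [-179.8537   -0.0651   85.4715] t 11.7
turn [-0.0026 -0.0011 -0.005 ] shift [-0.5396  0.3251 -0.6219] world [ 0.5102 -0.1124  0.025 ]
wrist box in row [-108.3549   -1.1239] yaw 0.009893767830017552 cost 4849.625 hullbbox [54 10] [460 280]
scene box in row [-101.8936    2.5395] yaw 0.0011464804203752677 cost 54.5 hullbbox [236 170] [275 204]
```

View pics/wrist6.png

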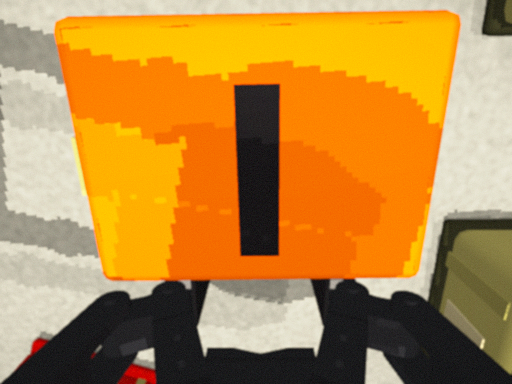

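>>> {"fn": "servo_tool", "kwargs": {"commands": "0 0 0 -6 0 0 0.2; 0 0 0 -18 0 0 0.2; 0 0 0 -28 0 -10 0.2; 0 0 0 -30 0 -35 0.2; 0 0 0 -30 0 -70 0.2; 0 0 0 -30 0 -105 0.2; 0 0 0.1 -30 0 -140 0.2; 0 0 0.2 -30 0 -175 0.2; 0 0 0.32 -30 0 -205 0.2; 0 0 0.44 -30 0 -222 0.2"}}

```text
time_s: 12.63
eef_pos: [0.5085, -0.1428, 0.2515]
tcp_rot: [179.9, -0.1, 59.9]
contact_force: [-0.1, 0.1, 0.6]
width: 0.0511
```

```bash
python3 -c "
from h import *
goto(-92,0,245,-4.24)
"
```

```text
now row [-107.4314  -88.5221] z 251.48410141844113 rot [179.8622  -0.0879  59.905 ] t 12.6333
turn [ 0.0013 -0.0027  1.1195] shift [ 86.3806 -24.7333   6.5572] world [ 0.5305 -0.0557  0.245 ]
```

>>> {"fn": "servo_tool", "kwargs": {"commands": "0 0 0.12 8 -2 0 0.2; 0 0 0.24 18 -5 0 0.2; 0 0 0.36 28 -8 0 0.2; 0 0 0.48 38 -11 0 0.2; 0 0 0.6 48 -14 0 0.2; 0 0 0.72 58 -17 0 0.2; 0 0 0.84 68 -20 0 0.2; 0 0 0.96 76 -22 3 0.2; 0 0 1.07 84 -24 6 0.2; 0.001 -0.003 1.12 86.4 -24.7 6.5 0.2"}}

```text
time_s: 13.47
eef_pos: [0.5294, -0.0543, 0.2397]
tcp_rot: [-179.9, 0.4, -4.2]
contact_force: [-0.2, 0.2, -0.3]
width: 0.0517
```

>>> {"fn": "servo_tool", "kwargs": {"commands": "0 0 0 0 0 0 0.2; 0 0 0 0 0 0 0.2; 0 0 0 0 0 0 0.2; 0 0 0 0 0 0 0.2; 0 0 0 0 0 0 0.2; 0 0 0 0 0 0 0.2; 0 0 0 0 0 0 0.2; 0 0 0 0 0 0 0.2; 0 0 0 0 0 0 0.2; 0 0 0 0 0 0 0.2"}}

```text
time_s: 14.3
eef_pos: [0.5294, -0.0546, 0.2398]
tcp_rot: [-180.0, 0.3, -3.9]
contact_force: [0.3, -1.0, -0.0]
width: 0.051
```

```bash
python3 -c "
from h import *
look('7');
im=cv2.imread('pics/wrist7.png');cv2.imwrite('pics/w7b.png',cv2.resize(im[:260],(800,406),interpolation=cv2.INTER_CUBIC))
goto(-225,0,180,-4.24)
"
```

```text
wrist box in row [-106.7337   -0.1109] yaw 0.006974735373554725 cost 128.0625 hullbbox [217 126] [304 234]
now row [-93.0716   0.9893] z 239.80119770228976 rot [-179.9658    0.3286   -3.8995] t 14.35
turn [-0.0006  0.0057  0.0059] shift [-131.5867    0.2416   60.5568] world [ 0.3978 -0.0459  0.18  ]
```

View pics/w7b.png

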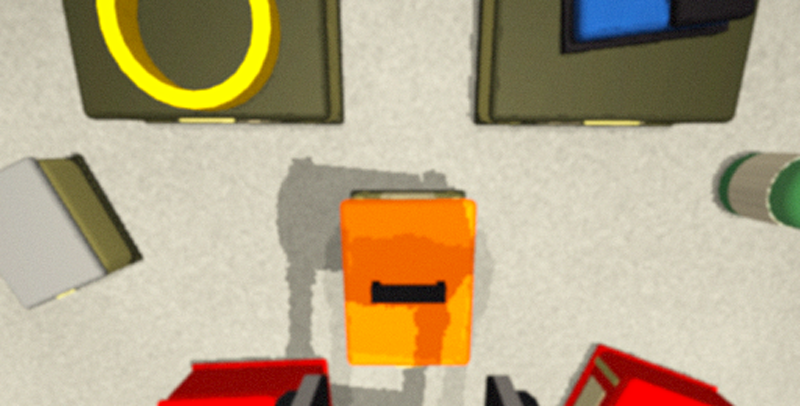

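>>> {"fn": "servo_tool", "kwargs": {"commands": "0 0.003 0.003 -10 0 0 0.2; 0 0.006 0.006 -30 0 0 0.2; 0 0.006 0.006 -58 0 0 0.2; 0 0.006 0.006 -85 0 10 0.2; 0 0.006 0.006 -105 0.2 25 0.2; 0 0.006 0.006 -113 0.2 45 0.2; 0 0.006 0.006 -113 0.2 65 0.2; 0 0.006 0.006 -113 0.2 85 0.2; 0 0.006 0.006 -113 0.2 105 0.2; 0 0.006 0.006 -113 0.2 120 0.2"}}

```text
time_s: 15.18
eef_pos: [0.4154, -0.0469, 0.1188]
tcp_rot: [-180.0, 0.0, -4.2]
contact_force: [-0.4, -0.2, -0.1]
width: 0.0512
```

```bash
python3 -c "
from h import *
goto(-205,0,25,-4.24)
look('8'); look('8','scene')
"
```

```text
now row [-207.3504    0.2828] z 118.79128462177384 rot [-179.9586    0.0418   -4.2444] t 15.1833
turn [-0.0007  0.0007 -0.0001] shift [ 2.4187  0.3504 93.7893] world [ 0.4178 -0.0473  0.025 ]
wrist box in row [-108.6947   -1.1889] yaw 0.012399953305183578 cost 879.4375 hullbbox [180   0] [340 159]
scene box in row [-103.2548    3.2589] yaw 0.015335016009435473 cost 40.5625 hullbbox [237 170] [275 204]
```

View pics/wrist8.png

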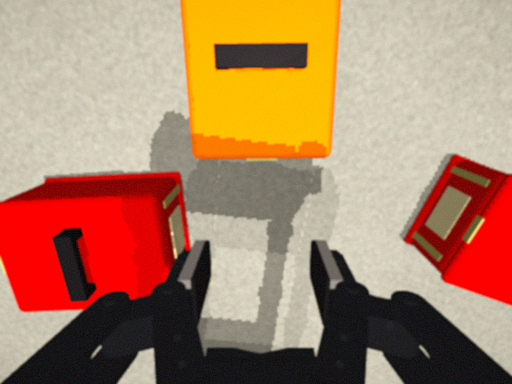

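```bash
python3 -c "
from h import *
C=cam('wrist')
for z in (.025,.07):
  print(z,proj([[*r2w(x,y),z] for x,y in [(-194,40),(-218,40),(-194,-40),(-218,-40)]],C))
print([w2r(p) for p in backz([(186,250),(187,275)],C,0)],[w2r(p) for p in backz([(180,172),(162,292)],C,.065)])
"
```

```text
0.025 [[210.2653 177.3635]
 [211.7559 205.3624]
 [310.2091 177.455 ]
 [308.6666 205.4592]]
0.07 [[199.6557 195.961 ]
 [201.8378 228.9939]
 [320.7708 196.0787]
 [318.5277 229.1188]]
[array([-273.6251,   71.3111]), array([-301.5343,   72.4578])] [array([-178.9955,   52.9938]), array([-272.9943,   74.442 ])]
```

>>> {"fn": "servo_tool", "kwargs": {"commands": "0 0 0 2.4 0.3 10 0; 0 0 0 2.4 0.3 25 0; 0 0 0 2.4 0.3 42 0; 0 0 0 2.4 0.3 58 0; 0 0 0 2.4 0.3 74 0; 0 0 0 2.4 0.3 86 0; 0 0 0 2.4 0.3 92 0; 0 0 0 2.4 0.3 92 0; 0 0 0 2.4 0.3 92 0; 0 0 0 2.4 0.3 92 0"}}

```text
time_s: 16.12
eef_pos: [0.4192, -0.0476, 0.0297]
tcp_rot: [-180.0, -0.1, -4.3]
contact_force: [-0.1, 0.6, 0.4]
width: 0.0428
```

>>> {"fn": "servo_tool", "kwargs": {"commands": "0 0 0 4 0 0 0; 0 0 0 9 0 0 0; 0 0 0 14 0 0 0; 0 0 0 18 0 0 0; 0 0 0 22 0 0 0; 0 0 0 26 0 0 0; 0 0 0 30 0 0 0; 0 0 0 34 0 0 0; 0 0 0 38 0 0 0; 0 0 0 42 0 0 0"}}

```text
time_s: 16.95
eef_pos: [0.4604, -0.0506, 0.0282]
tcp_rot: [-180.0, 0.0, -4.3]
contact_force: [-4.2, 0.0, -0.3]
width: 0.043
```

```bash
python3 -c "
from h import *
goto(-105,0,25,-4.24)
look('9'); look('9','scene')
"
```

```text
now row [-162.1922   -0.0495] z 28.205794826200183 rot [-179.9619    0.0257   -4.2523] t 16.95
turn [-0.0007  0.0004 -0.0002] shift [57.1936 -0.0598  3.1802] world [ 0.5175 -0.0547  0.025 ]
wrist box in row [-88.2164  -1.3183] yaw -0.003314579122044692 cost 2603.125 hullbbox [111   0] [409 275]
scene box in row [-83.7197   2.6142] yaw 0.01171934696451006 cost 48.3125 hullbbox [234 174] [272 208]
```

View pics/wrist9.png

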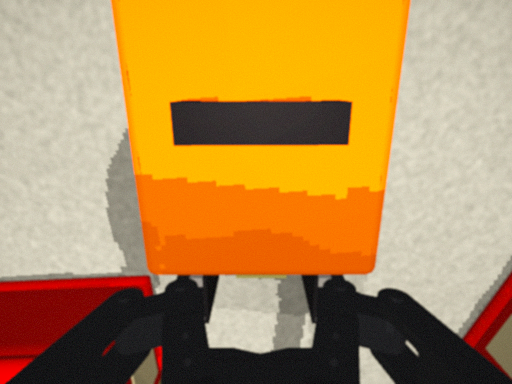

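>>> {"fn": "servo_tool", "kwargs": {"commands": "0 0 0 3 0 0 0; 0 0 0 6 0 0 0; 0 0 0 9 0 0 0; 0 0 0 12 0 0 0; 0 0 0 15 0 0 0; 0 0 0 18 0 0 0; 0 0 0 20 0 0 0; 0 0 0 22 0 0 0; 0 0 0 23 0 0 0; 0 0 0 24 0 0 0"}}

```text
time_s: 17.88
eef_pos: [0.4843, -0.0523, 0.0284]
tcp_rot: [-180.0, -0.0, -4.2]
contact_force: [-4.2, 0.8, 0.4]
width: 0.0427
```

```bash
python3 -c "
from h import *
goto(-105,0,25,-4.24)
look('10'); look('10','scene')
robot.grab_frame('side')
a=cv2.imread('pics/scene10.png')[150:270,160:310]
cv2.imwrite('pics/m10.png',cv2.resize(a,None,fx=5,fy=5,interpolation=cv2.INTER_CUBIC))
"
```

```text
now row [-138.2552   -0.0461] z 28.427401606396035 rot [-179.9635   -0.0049   -4.249 ] t 17.8833
turn [-0.0006 -0.0001 -0.0002] shift [33.2549 -0.0491  3.4303] world [ 0.5175 -0.0547  0.025 ]
wrist box in row [-64.7546  -0.3239] yaw 0.003895775956868505 cost 2707.4375 hullbbox [112   0] [409 275]
scene box in row [-60.7452   2.2008] yaw 0.016395585448099062 cost 44.5 hullbbox [230 179] [269 214]
```

View pics/m10.png

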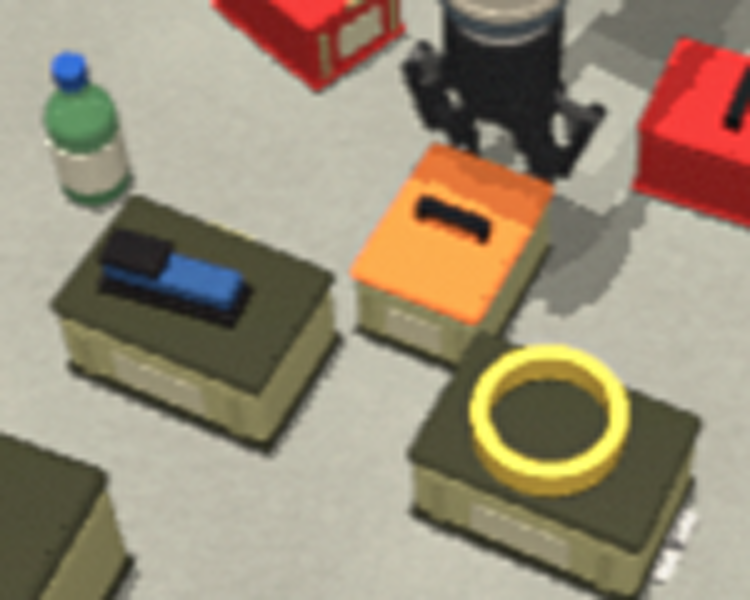

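View pics/wrist10.png

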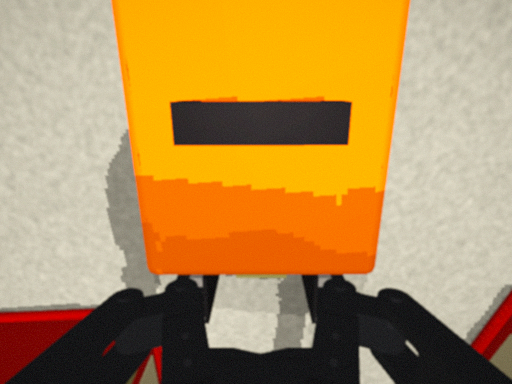

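>>> {"fn": "servo_tool", "kwargs": {"commands": "0 0 0 3 0 0 0; 0 0 0 6 0 0 0; 0 0 0 9 0 0 0; 0 0 0 12 0 0 0; 0 0 0 15 0 0 0; 0 0 0 18 0 0 0; 0 0 0 21 0 0 0; 0 0 0 24 0 0 0; 0 0 0 27 0 0 0; 0 0 0 30 0 0 0"}}

```text
time_s: 18.87
eef_pos: [0.5144, -0.0546, 0.0284]
tcp_rot: [-180.0, -0.0, -4.3]
contact_force: [-2.4, 0.1, -0.6]
width: 0.0426
```

>>> {"fn": "servo_tool", "kwargs": {"commands": "0 0 0 3 0 0 0; 0 0 0 6 0 0 0; 0 0 0 9 0 0 0; 0 0 0 12 0 0 0; 0 0 0 15 0 0 0; 0 0 0 18 0 0 0; 0 0 0 21 0 0 0; 0 0 0 24 0 0 0; 0 0 0 25 0 0 0; 0 0 0 26 0 0 0"}}

```text
time_s: 19.7
eef_pos: [0.5402, -0.0565, 0.0285]
tcp_rot: [-180.0, -0.0, -4.3]
contact_force: [-3.1, -0.5, 0.2]
width: 0.0427
```

```bash
python3 -c "
from h import *
goto(-14,0,28,-4.24)
look('11'); look('11','scene')
a=cv2.imread('pics/scene11.png')[150:270,160:310]
cv2.imwrite('pics/m11.png',cv2.resize(a,None,fx=5,fy=5,interpolation=cv2.INTER_CUBIC))
"
```

```text
now row [-82.1841  -0.0824] z 28.492928781496676 rot [-179.9656   -0.0058   -4.2512] t 19.7
turn [-0.0006 -0.0001 -0.0002] shift [68.1841 -0.0956  0.4999] world [ 0.6082 -0.0615  0.028 ]
wrist box in row [-9.0659 -1.0469] yaw 0.0042119619099170585 cost 2203.25 hullbbox [110   0] [411 275]
scene box in row [-4.6271  2.6173] yaw 0.00027080093844956965 cost 60.8125 hullbbox [221 191] [262 228]
```

View pics/m11.png

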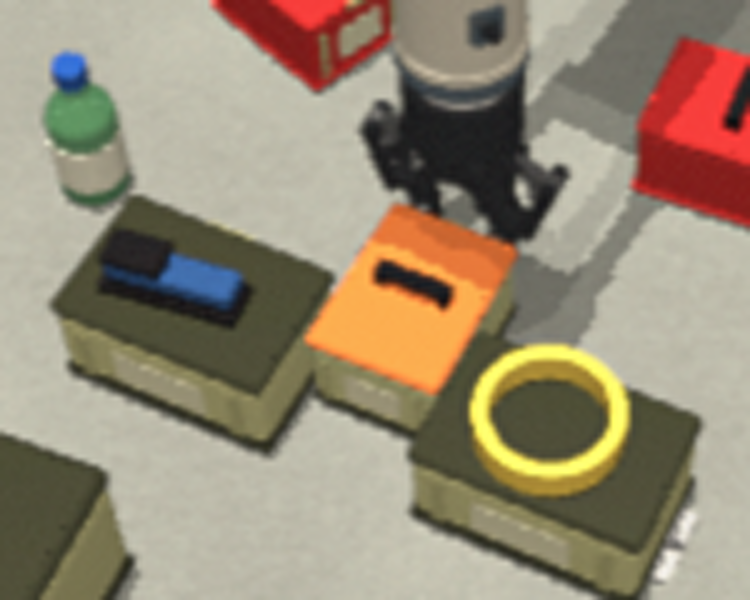

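View pics/wrist11.png

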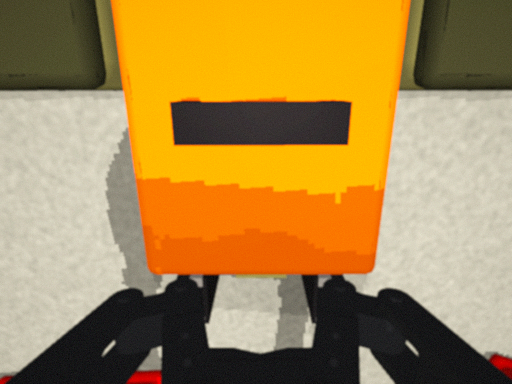

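>>> {"fn": "servo_tool", "kwargs": {"commands": "0 0 0 3 0 0 0; 0 0 0 6 0 0 0; 0 0 0 9 0 0 0; 0 0 0 12 0 0 0; 0 0 0 15 0 0 0; 0 0 0 18 0 0 0; 0 0 0 21 0 0 0; 0 0 0 24 0 0 0; 0 0 0 27 0 0 0; 0 0 0 30 0 0 0"}}

```text
time_s: 20.63
eef_pos: [0.5703, -0.0587, 0.0285]
tcp_rot: [-180.0, -0.0, -4.3]
contact_force: [-2.9, 0.9, 0.8]
width: 0.0427
```

>>> {"fn": "servo_tool", "kwargs": {"commands": "0 0 0 3 0 0 0; 0 0 0 6 0 0 0; 0 0 0 9 0 0 0; 0 0 0 12 0 0 0; 0 0 0 15 0 0 0; 0 0 0 18 0 0 0; 0 0 0 21 0 0 0; 0 0 0 24 0 0 0; 0 0 0 25 0 0 0; 0 0 0 26 0 0 0"}}

```text
time_s: 21.47
eef_pos: [0.5961, -0.0607, 0.0285]
tcp_rot: [-180.0, -0.0, -4.3]
contact_force: [-3.5, 0.3, 0.6]
width: 0.0425
```

```bash
python3 -c "
from h import *
goto(-14,0,28,-4.24)
look('12'); look('12','scene')
"
```

```text
now row [-26.1755  -0.1097] z 28.507821728676515 rot [-179.9672   -0.0075   -4.2501] t 21.4667
turn [-0.0006 -0.0001 -0.0002] shift [12.1754 -0.1115  0.5095] world [ 0.6082 -0.0615  0.028 ]
wrist box in row [47.254  -0.3093] yaw 0.0009630897944970102 cost 1961.75 hullbbox [110   0] [411 275]
scene box in row [50.5561  1.8801] yaw 0.0023918593455134057 cost 71.875 hullbbox [212 204] [255 242]
```

View pics/wrist12.png

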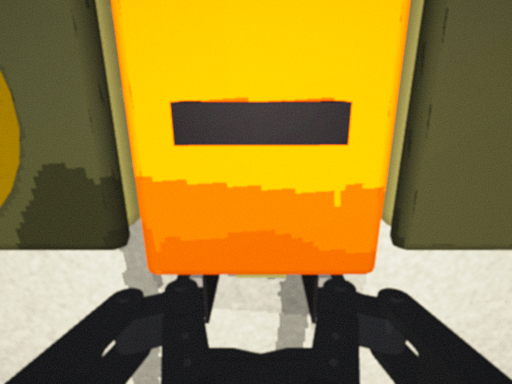

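```bash
python3 -c "
from h import *
C=cam('wrist')
print([w2r(p) for p in backz([(110,248.5),(410,248.5)],C,.075)],[w2r(p) for p in backz([(200,274.5),(320,274.5)],C,.07)])
print([w2r(p) for p in backz([(110,248.5),(410,248.5)],C,.072)],[w2r(p) for p in backz([(200,274.5),(320,274.5)],C,.067)])
"
```

```text
[array([ 1.175 , 52.7875]), array([  1.2646, -53.624 ])] [array([-12.7642,  22.6418]), array([-12.7225, -23.5154])]
[array([-0.4732, 54.4439]), array([ -0.3808, -55.2781])] [array([-14.7434,  23.3249]), array([-14.7005, -24.1975])]
```

>>> {"fn": "servo_tool", "kwargs": {"commands": "0 0 0 2 0 0 0; 0 0 0 4 0 0 0; 0 0 0 6 0 0 0; 0 0 0 8 0 0 0; 0 0 0 9.5 0 0 0; 0 0 0 11 0 0 0; 0 0 0 12 0 0 0; 0 0 0 12.5 0 0 0; 0 0 0 13 0 0 0; 0 0 0 13 0 0 0"}}

```text
time_s: 22.4
eef_pos: [0.609, -0.0616, 0.0285]
tcp_rot: [-180.0, -0.0, -4.3]
contact_force: [-2.0, -0.2, 1.8]
width: 0.0425
```

```bash
python3 -c "
from h import *
goto(-14,0,28,-4.24)
look('13'); look('13','scene')
"
```

```text
now row [-13.2265  -0.096 ] z 28.511080548292952 rot [-179.9648   -0.0222   -4.2528] t 22.4
turn [-0.0006 -0.0004 -0.0002] shift [-0.7737 -0.0956  0.5108] world [ 0.6082 -0.0615  0.028 ]
wrist box in row [60.1903 -1.1331] yaw 0.0026519392086193777 cost 1849.875 hullbbox [111   0] [410 274]
scene box in row [63.811  2.369] yaw 0.0018146437854439645 cost 69.125 hullbbox [210 207] [253 246]
```

View pics/wrist13.png

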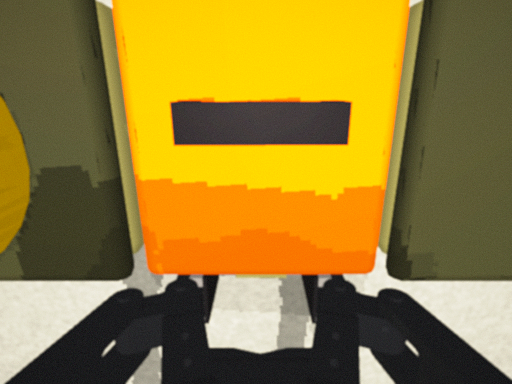

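>>> {"fn": "servo_tool", "kwargs": {"commands": "0 0 0 -4 0 0 0; 0 0 0 -12 0 0 0; 0 0 0 -25 0 0 0; 0 0 0 -38 0 0 0; 0 0 0 -48 0 -15 0; 0 0 0 -55 0 -45 0; 0 0 0 -60 0 -80 0; 0 0 0 -60 0 -115 0; 0 0 0 -60 0 -150 0; 0 0 0 -60 0 -180 0"}}

```text
time_s: 23.33
eef_pos: [0.5488, -0.0573, 0.2116]
tcp_rot: [-180.0, -0.2, -4.3]
contact_force: [0.8, -0.3, 0.9]
width: 0.0423
```

>>> {"fn": "servo_tool", "kwargs": {"commands": "0 0 0 0 0 -5 0; 0 0 0 0 0 -10 0; 0 0 0 0 0 -10 0; 0 0 0 0 0 -10 0; 0 0 0 0 0 -10 0; 0 0 0 0 0 -10 0; 0 0 0 0 0 -10 0; 0 0 0 0 0 -10 0; 0 0 0 0 0 -10 0; 0 0 0 0 0 -10 0"}}

```text
time_s: 24.17
eef_pos: [0.549, -0.0573, 0.2183]
tcp_rot: [-180.0, -0.0, -4.3]
contact_force: [-0.2, -0.1, -0.4]
width: 0.0425
```

```bash
python3 -c "
from h import *
look('14'); look('14','scene')
im=cv2.imread('pics/wrist14.png');cv2.imwrite('pics/w14b.png',cv2.resize(im[:240,100:420],None,fx=2.5,fy=2.5,interpolation=cv2.INTER_CUBIC))
"
```

```text
wrist box in row [44.3045 -1.8537] yaw 1.5826716120377504 cost 3246.5625 hullbbox [206   0] [314 100]
scene box in row [63.5024  2.2842] yaw -0.003442520730051482 cost 66.5625 hullbbox [210 206] [253 246]
```

View pics/w14b.png

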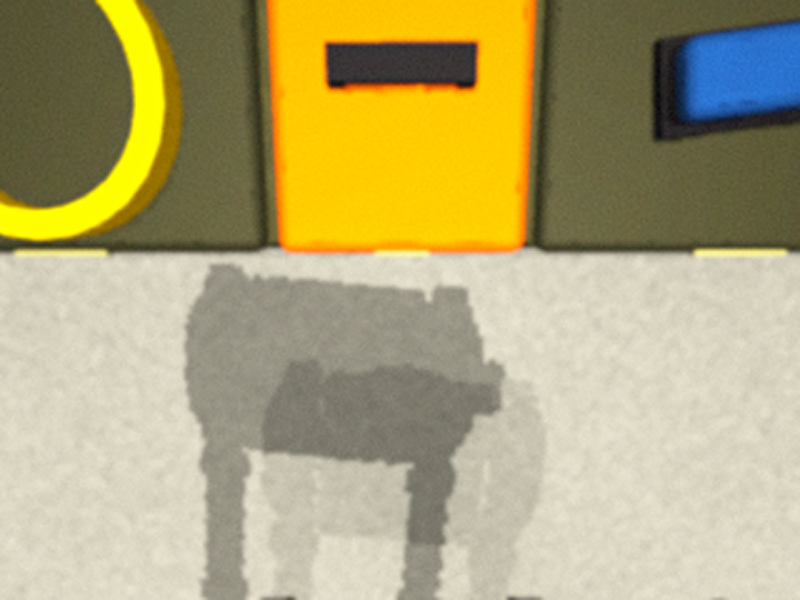

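View pics/scene14.png

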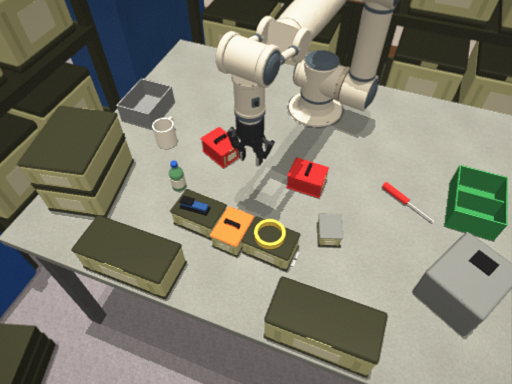

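Seen from above, the box's rear edge and both crate fronts lie on the same image row (249 in the crop). The side clearances are nearly equal, 19 px and 17 px. The tape, stapler, spray bottle and grey box are where they were, and the arm is clear of everything.

```bash
python3 -c "
from rig import robot
print(robot.sign_off())"
```

```text
the job is handed in; nothing more can be done
None
```

The box is in the gap, flush with the crate fronts, and I have handed the job in at about 24 s of the 67 s allowed. No verdict came back.

**What I did:** I pushed the box sideways twice with the two half-open fingers on its right side, which centred it and squared it to the gap. I then pushed its robot-side end straight in until it was flush, and drew back and up. The highest force reading after any push was about 5 N. Nothing touched the lid handle, as far as the pictures show.

**Last checks:**
- **Flushness:** in the final wrist picture the box end and the crate fronts lie on the same pixel row, about 1 mm. The scene camera, read relative to the crates, puts the end roughly 0.5 to 1 mm inside.
- **Centring and angle:** the scene camera, read relative to the crates, puts the box within about 1 mm of the middle. The angle to the gap is 0.003 rad.
- **Loose things:** none looked moved in the final pictures. I did not measure their positions again.

**What disagreed:**
- The scene and side cameras differed by about 11 mm on the box lid and about 8 mm on the crate lids, as if the lids were a few mm lower than stated. I used positions relative to the crates, which agreed to 2–3 mm.
- The lid fit on the final wrist picture failed because the lid was cut off by the picture's edge. I discarded it and judged that view by eye.

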